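# Brush the crocks off the sprayer and take off its cap of unknown thread hand

### The job

Pick up the block brush and sweep the three terracotta chips off the flat top of the yellow sprayer with it, so that none can fall into the tank, then stand the brush aside on the decking. After that open the filler cap: nobody knows whether it is right-handed or left-handed, so try it both ways to feel which way it gives, unscrew it that way, lift it straight off and finish while still holding it, level and clear above its neck, with nothing else carrying it. Leave the saucer, the buckets, the seedling dome and the widger where they are.

Things in the scene. Friction and masses are not known exactly. Their poses are not given: they have to be found in the camera images.
- tank_top (a point): Centre of the flat top of the fixed yellow sprayer tank, 100 mm above the decking. The tank is 130 mm along this frame's x and 240 mm along y; z is up. Chips lie on the -y half, the filler cap sits on the +y half. On the +x side a low nozzle with red press button and a pump barrel (54 mm wide, axis at x 100, y 20 mm, rising 24 mm above the top) stick out, to 127 mm. Foot 150 x 260 mm under it.
- neck (a point): On the neck axis, level with the tank's top, 80 mm along +y from tank_top, same axes. Cap: one way (clockwise or not: hidden) it meets a solid stop 3 to 18 degrees from its start (the knob then slips in the fingers). The other way it turns freely and is unlocked 52 to 110 degrees from its start; turn it 80; it then lifts straight up, clear once raised 25 mm. Still locked, it lifts only 2 to 3 mm.
- cap_grip (a point): Centre of the round red knob on the black filler cap: knob 32 mm in diameter, 32 mm high, with a white mark across its top along this frame's x. It stands on the round black cap (53 mm in diameter, 30 mm high) that rests on the tank's top, so this point starts 46 mm above the top, over neck; z up. The loose cap (60 g) turns easily about z; its mark starts within 6 degrees of the x axis of neck.
- brush_grip (a point): Centre of the upright wooden rib handle of the block brush: rib 80 mm long along this frame's x, 18 mm wide along y, 40 mm high. Below it a wooden block 120 x 34 mm, 16 mm thick, then stiff rigid bristles 116 x 28 mm, 28 mm high. It (about 140 g) starts standing on its bristles on the decking, this point 64 mm above the bristle ends; z up.
- chip_a_mid (a point): A loose chunky chip of terracotta, 22 x 18 mm and 16 mm high, 15 g, at its middle, 8 mm above the tank's top at the start.
- chip_b_mid (a point): A loose chunky chip of terracotta, 22 x 18 mm and 16 mm high, 15 g, at its middle, 8 mm above the tank's top at the start.
- chip_c_mid (a point): A loose chunky chip of terracotta, 22 x 18 mm and 16 mm high, 15 g, at its middle, 8 mm above the tank's top at the start.
- saucer: Chipped terracotta saucer, 140 mm across, 24 mm high; origin at the centre of its underside. Leave alone.
- buckets: Stacked pair of small aluminium buckets, 92 mm across, 115 mm high; origin at the centre of the underside. Leave alone.
- dome: Clear acrylic seedling dome on a black tray, 150 mm (x) by 230 mm (y), 124 mm high; origin at the centre of the underside. Leave alone.
- widger: Widger lying on the decking: wooden handle (100 mm towards its -x) and steel blade (108 mm towards +x), 18 mm wide, 16 mm high; origin on the underside where handle and blade meet. Leave alone.
Things that resemble listed ones, but are neither listed nor needed, are in the scene too. Of the things shaped like the part that bears cap_grip, the black one is meant.

How it is judged:
By the outcome, as a careful person would: the job done as asked, in the order asked, and still so for the second after the job is handed in, while the arm keeps its last pose, push and grip.
It also fails if it takes over 67 s, if anything falls off the work surface, if the arm or the gripper's body presses on something with over 40 N, if the wrist force passes 120 N, or if a joint passes its speed limit or range.

### The arm

A 6-joint arm with a two-finger parallel gripper is mounted at the origin on the work surface. World frame = base frame: x ahead of the robot, y to its left, z up, the work surface at z = 0. Lengths are in mm, angles in rad, forces in N, time in s.
With the tool pointing down it reaches from about 325 to 875 mm from the base axis. Payload 4.4 kg.
Tool frame: the origin (TCP) lies on the centre line of the jaws, within the pads' length; the fingertips stand ahead of it and the grasp point (between the pads) lies 6 mm ahead of it (ctrl.tcp_to_tips is the z of the fingertips in the tool frame, in mm); z points along the fingers, y is the direction in which the jaws open and shut (so a half turn about z gives the same grasp; the last joint's range is limited). The gripper opens to 85 mm and grips with 20 to 120 N. Pads are 22 mm wide; open, the fingers measure 114 mm over their backs; the gripper's body (76 mm by 85 mm) begins 54 mm behind the grasp point. The pads swing forward as they close: fully open they stand 13 mm farther back than shut.
Start: joints at [-0.15, 0.207, 1.542, -0, 1.393, -0.15], TCP at [575.002, -0.012, 256.282] pointing down, gripper open.
Joint ranges: [-2.73, 2.73], [-0.86, 2.22], [0.23, 2.46], [-1.11, 4.25], [0.08, 2.63], [-2.82, 2.82]. Speed limits (rad/s): [2.79, 2.79, 3.14, 3.14, 3.14, 3.14].

### API

Orientations are given as a 3x3 rotation matrix whose columns are the frame's x, y, z axes.
In Python, from plant import ctrl, sensors, optics gives the robot as it stands. Calls block until the motion is done:
- ctrl.move_ptp(position, orientation): joint-space move of the TCP to a pose.
- ctrl.move_l(position, rot=None, vel=150, threshold=None): straight line of the TCP; rot=None keeps the orientation; vel is the mean speed in mm/s. With threshold (N) it stops when the force on the tool has changed by that much, and returns True; else False.
- ctrl.set_joints(angles): joint-space move.
- ctrl.gripper_to(opening, force=None): finger opening in mm; force is the grip in N (None keeps the last); returns when the fingers have stopped.
- ctrl.hold(seconds).
- ctrl.solve_ik(position, orientation): joint angles nearest the present ones, or None.
- sensors.read_state(): the state.
- optics.grab_frame(name): name is "scene" or "side" or "wrist"; returns (picture, depth): 480x640x3 uint8, red, green, blue; 480x640 float32, mm along the optical axis (not along the pixel's ray), 0 where there is no reading.
- optics.camera_params(name): a dict with "mtx" (3x3 intrinsics, pixels), "R" (3x3) and "t" (3): a world point X has camera coordinates R X + t; the wrist camera has in their place "T_tool_cam" (4x4, takes a point from camera to tool coordinates, whose origin is the TCP and whose axes are the flange's). Camera axes: x right, y down, z forward; pixel columns grow to the right and rows downward; lengths in mm; the calibration is good to about 2 mm. A picture is of the moment at which its call begins: read the wrist's pose just before it. camera_params takes no time and is no camera call.
A pose or a line that the arm cannot do raises ctrl.MotionError and nothing moves.
- ctrl.finish_job(): hands the job in, once; it reports no verdict.
The state is a dict: "t": time; "q": joint angles; "qvel": joint speeds; "tau": joint torques, N m; "eef_pos": TCP position; "eef_rot": TCP orientation; "force": force on the tool from outside, world axes, zero at the start; "wrist_torque": the same for the moment, N m; "grip_width": finger opening in mm.
Only numpy, scipy, OpenCV 4.12 (cv2) and the standard library are available. Lean on these libraries where they do the work, as an engineer would, in place of code of your own. Each camera call takes 0.05 s, during which the arm holds its last target.

## Working session

There is one attempt and no reset: what is moved stays moved. The work goes in short steps, each a Python script; the robot and the scene stay as the last script left them, time stands still between calls to the robot, and variables do not carry over. Pictures are saved under pics/ and viewed, and the job is handed in when it is done.

```bash
ls; mkdir -p pics; python3 - <<'E'
from plant import ctrl,sensors,optics
import cv2,numpy as np
for n in ["scene","side","wrist"]:
    s=sensors.read_state()
    p,d=optics.grab_frame(n)
    cv2.imwrite(f"pics/{n}0.png",p[:,:,::-1]); np.savez(f"pics/{n}0.npz",p=p,d=d)
    c=optics.camera_params(n); print(n,{k:np.round(v,3).tolist() for k,v in c.items()})
    print((d>0).mean())
print(s["t"],s["force"],s["grip_width"],s["eef_rot"],ctrl.tcp_to_tips)
E
```

```text
pics
scene {'mtx': [[515.468, 0.0, 309.171], [0.0, 515.468, 240.475], [0.0, 0.0, 1.0]], 'R': [[-0.847, 0.532, -0.015], [0.336, 0.513, -0.79], [-0.412, -0.674, -0.613]], 't': [530.806, -124.852, 1415.866]}
0.994775390625
side {'mtx': [[477.907, 0.0, 319.748], [0.0, 477.907, 244.173], [0.0, 0.0, 1.0]], 'R': [[-0.913, -0.406, -0.024], [-0.181, 0.458, -0.87], [0.365, -0.791, -0.492]], 't': [557.316, 225.773, 851.074]}
0.9959765625
wrist {'mtx': [[386.213, 0.0, 320.638], [0.0, 386.213, 236.921], [0.0, 0.0, 1.0]], 'T_tool_cam': [[0.001, -0.946, -0.324, 84.374], [1.0, 0.0, 0.001, 1.162], [-0.0, -0.324, 0.946, -117.13], [0.0, 0.0, 0.0, 1.0]]}
0.995869140625
0.1 [-0.39745388  0.21445206 -0.52596906] 85.34452052705701 [[ 2.26868251e-05  9.99997858e-01 -2.06946534e-03]
 [ 9.99999945e-01 -2.20030008e-05  3.30457426e-04]
 [ 3.30411184e-04 -2.06947272e-03 -9.99997804e-01]] 25.0
```

View pics/scene0.png

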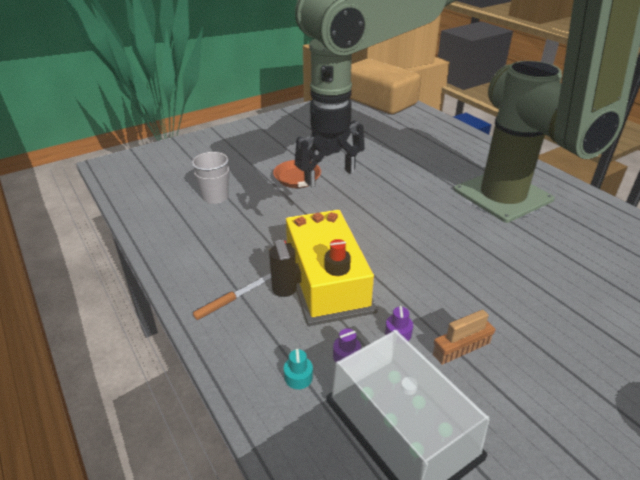

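View pics/side0.png

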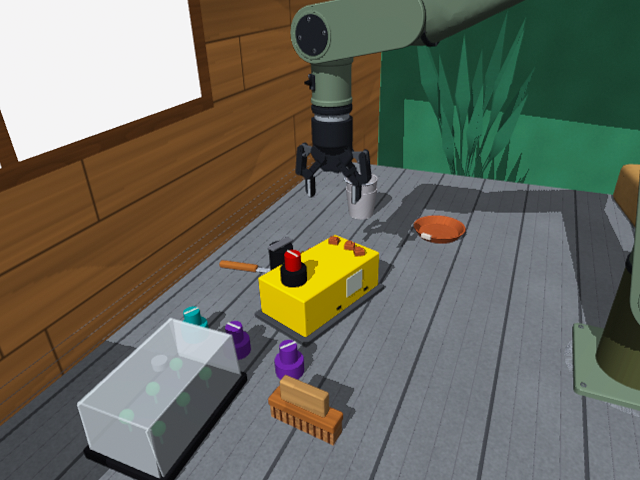

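View pics/wrist0.png

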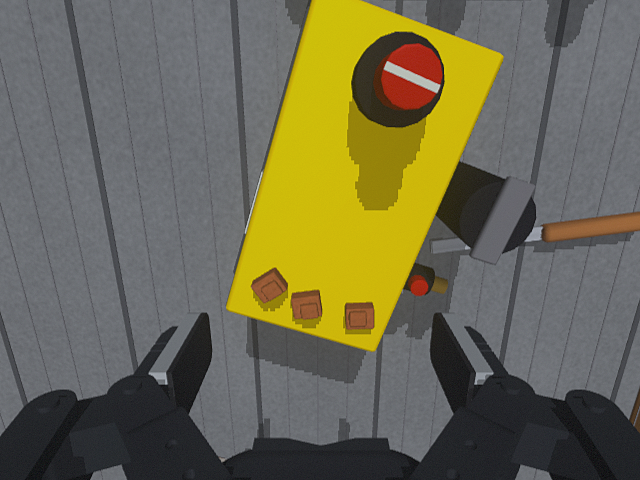

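Candidates seen: the cap with a red knob on black is at wrist (405,80) and scene (338,255). Lookalikes are purple at scene (348,345) and (400,323), and teal at (298,370). The press button at wrist (419,286) is red but small. There is one brush, at scene (465,335) and side (305,405). The chips are at wrist (269,287), (306,306) and (359,317). I choose the red-on-black knob on the tank. Next I'll measure.

```bash
cat > h.py <<'E'
from plant import ctrl,sensors,optics
import cv2,numpy as np
R0=np.array([[0,1,0],[1,0,0],[0,0,-1.]])
def wpose(name,st=None):
    c=optics.camera_params(name);K=c["mtx"]
    if name=="wrist":
        T=np.array(c["T_tool_cam"]);Re=np.array(st["eef_rot"]);pe=np.array(st["eef_pos"])
        return K,Re@T[:3,:3],Re@T[:3,3]+pe
    R=np.array(c["R"]);return K,R.T,-R.T@np.array(c["t"])
def ray(px,z,P):
    K,R,o=P;px=np.atleast_2d(px).astype(float)
    d=(R@np.linalg.inv(K)@np.c_[px,np.ones(len(px))].T).T
    return o+d*((z-o[2])/d[:,2])[:,None]
def cloud(d,P):
    K,R,o=P;v,u=np.mgrid[:480,:640]
    p=np.stack([(u-K[0,2])/K[0,0]*d,(v-K[1,2])/K[1,1]*d,d],-1)
    return p@R.T+o
def blobs(m,amin=40):
    n,l,s,c=cv2.connectedComponentsWithStats(m.astype(np.uint8),connectivity=4)
    return [(l==i) for i in range(1,n) if s[i,4]>=amin]
def rect(pts):
    (c,(w,h),a)=cv2.minAreaRect(np.float32(pts[:,:2]))
    if w<h:w,h,a=h,w,a+90
    return np.round(c,1),round(w,1),round(h,1),round((a+90)%180-90,1)  # long-axis angle deg
E
cat > m0.py <<'E'
from h import *
st=sensors.read_state()
def load(n):
    f=np.load(f"pics/{n}0.npz");return f["p"],f["d"],cv2.cvtColor(f["p"],cv2.COLOR_RGB2HSV)
p,d,h=load("wrist");P=wpose("wrist",st);C=cloud(d,P)
H,S,V=[h[...,i].astype(int) for i in range(3)]
yel=(H>22)&(H<34)&(S>180)
top=yel&(abs(C[...,2]-100)<8)
print("top z",np.median(C[top][:,2]),"rect",rect(C[top]), "by depth")
v,u=np.nonzero(top);print("by ray",rect(ray(np.c_[u,v],100,P)))
red=((H<6)|(H>174))&(S>180)&(V>90)
for b in blobs(red):
    print("red",b.sum(),np.argwhere(b).mean(0)[::-1],np.median(C[b],0))
kn=(abs(C[...,2]-162)<8)&(np.indices((480,640))[0]<150)
v,u=np.nonzero(kn);(c,r)=cv2.minEnclosingCircle(np.float32(ray(np.c_[u,v],162,P)[:,:2]));print("knob top",c,r)
wh=kn&(S<60)&(V>150)
v,u=np.nonzero(wh);print("mark",rect(ray(np.c_[u,v],162,P)))
ch=(abs(C[...,2]-115)<6)&(np.indices((480,640))[0]>220)&(np.indices((480,640))[1]<400)&(np.indices((480,640))[1]>200)
for b in blobs(ch):
    v,u=np.nonzero(b);print("chip",rect(ray(np.c_[u,v],116,P)))
for n in ["scene","side"]:
    p,d,h=load(n);P=wpose(n);C=cloud(d,P);H,S,V=[h[...,i].astype(int) for i in range(3)]
    wood=(H>8)&(H<22)&(S>90)&(C[...,0]>300)&(C[...,0]<1000)&(abs(C[...,1])<700)&(C[...,2]>-5)
    for b in blobs(wood,100):
        q=C[b]; print(n,"wood",b.sum(),np.argwhere(b).mean(0)[::-1].round(),q[:,2].max().round(),rect(q))
        t=q[q[:,2]>q[:,2].max()-4]; print("   top",len(t),rect(t),t[:,2].mean())
    yt=(H>22)&(H<34)&(S>150)&(abs(C[...,2]-100)<6); print(n,"tank",rect(C[yt]))
    on=(C[...,2]>6)&(C[...,0]>300)&(C[...,0]<1000)&(abs(C[...,1])<600)&(C[...,2]<170)
    for b in blobs(on,60):
        q=C[b];print(n,"obj",b.sum(),np.argwhere(b).mean(0)[::-1].round(),"zmax",q[:,2].max().round(),rect(q),"x",q[:,0].min().round(),q[:,0].max().round(),"y",q[:,1].min().round(),q[:,1].max().round())
E
python3 m0.py
```

```text
top z 99.60691370119991 rect (array([596.9,  22. ]), 239.2, 129.9, 71.9) by depth
by ray (array([596.3,  22.5]), 236.4, 127.6, 71.9)
red 1294 [417.82071097  60.63987635] [624.3611474  105.62423658 161.51665883]
red 1166 [404.64236707  91.56174957] [618.01782357  90.71680652 161.55123684]
red 217 [419.29032258 286.93548387] [659.01447456 -60.8408695   77.57632087]
knob top (620.5230712890625, 97.75797271728516) 16.029088973999023
mark (array([621.5,  97.8]), 29.9, 4.1, -21.9)
chip (array([537.5, -42. ]), 22.5, 18.4, 33.2)
chip (array([564.8, -58.3]), 21.7, 20.1, 7.9)
chip (array([604.6, -67.5]), 21.0, 18.9, 2.6)
scene wood 525 [289. 174.] 295.0 (array([ 534.3, -234.2]), 518.9, 84.9, 61.7)
   top 4 (array([648. ,  -5.3]), 9.0, 1.0, 87.4) 293.8118556706762
scene wood 374 [336. 263.] 163.0 (array([624. , 101.5]), 47.2, 45.4, -34.9)
   top 10 (array([622.6, 100.5]), 29.1, 14.9, -34.0) 161.35754223516318
scene wood 142 [295. 271.] 117.0 (array([676. ,  27.3]), 46.9, 17.0, 37.9)
   top 6 (array([680.9,  29.7]), 8.9, 2.1, 58.3) 115.15331502541079
scene wood 396 [214. 305.] 19.0 (array([844.4
[... 1522 characters left out ...]
(array([596.6,  22.6]), 241.1, 132.3, 71.9)
side obj 811 [362. 198.] zmax 118.0 (array([ 662.9, -418. ]), 94.3, 80.0, 36.2) x 621.0 714.0 y -472.0 -379.0
side obj 689 [439. 227.] zmax 27.0 (array([ 427.8, -388.1]), 143.0, 135.8, -65.3) x 359.0 496.0 y -455.0 -312.0
side obj 9266 [316. 285.] zmax 164.0 (array([649.9,   5.5]), 266.2, 260.2, -18.2) x 486.0 775.0 y -109.0 168.0
side obj 252 [240. 266.] zmax 18.0 (array([833.5, -28.2]), 117.3, 21.8, 6.4) x 775.0 892.0 y -42.0 -12.0
side obj 18249 [164. 397.] zmax 125.0 (array([703.8, 352.4]), 338.4, 176.2, -81.6) x 619.0 813.0 y 194.0 518.0
side obj 3767 [302. 397.] zmax 85.0 (array([521.8, 301.6]), 203.5, 93.9, -41.7) x 428.0 592.0 y 211.0 354.0
```

```bash
python3 - <<'E'
import cv2,numpy as np
a=cv2.imread("pics/wrist0.png")[20:140,320:480];b=cv2.imread("pics/side0.png")[340:460,230:390]
cv2.imwrite("pics/crop0.png",cv2.resize(np.hstack([a,b]),None,fx=2.4,fy=2.4,interpolation=cv2.INTER_CUBIC))
from h import *
def Rz(deg):
    a=np.radians(deg);y=np.array([np.cos(a),np.sin(a),0]);z=np.array([0,0,-1.]);return np.c_[np.cross(y,z),y,z]
for n,p,a in [("brush",(488.7,331.1,76),84.5),("brush2",(488.7,331.1,270),84.5),("sw",(584,-20,179),71.9),("sw2",(552,-113,179),71.9)]+[("cap",(621,98,160),k) for k in(-110,-90,-20,0,90,110)]+[("caph",(621,98,330),60)]:
    q=ctrl.solve_ik(p,Rz(a));print(n,a,None if q is None else np.round(q,2))
E
cat >> h.py <<'E'
def Rz(deg):
    a=np.radians(deg);y=np.array([np.cos(a),np.sin(a),0]);z=np.array([0,0,-1.]);return np.c_[np.cross(y,z),y,z]
TX=np.array([.9506,-.3104]);TY=np.array([.3104,.9506]);TC=np.array([596.7,22.2])
def loc(x,y): return TC+x*TX+y*TY
def snap(n,f):
    st=sensors.read_state();p,d=optics.grab_frame(n);cv2.imwrite(f"pics/{f}.png",p[:,:,::-1]);np.savez(f"pics/{f}.npz",p=p,d=d);return st,p,d
E
```

```text
brush 84.5 [ 0.45  0.44  1.64 -0.    1.06 -1.03]
brush2 84.5 [ 0.45  0.23  1.49 -0.    1.43 -1.03]
sw 71.9 [-0.18  0.3   1.59 -0.    1.25 -1.44]
sw2 71.9 [-0.36  0.26  1.65 -0.    1.24 -1.61]
cap -110 [ 0.02  0.41  1.49 -0.    1.24  1.94]
cap -90 [ 0.02  0.41  1.49 -0.    1.24  1.59]
cap -20 [ 0.02  0.41  1.49 -0.    1.24  0.37]
cap 0 [ 0.02  0.41  1.49 -0.    1.24  0.02]
cap 90 [ 0.02  0.41  1.49 -0.    1.24 -1.55]
cap 110 [ 0.02  0.41  1.49 -0.    1.24 -1.9 ]
caph 60 [ 0.02  0.28  1.31 -0.    1.56 -1.03]
```

View pics/crop0.png

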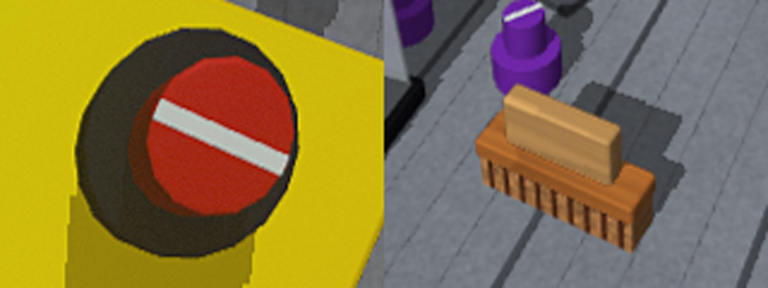

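The crop shows the red knob on the black cap with its white mark at (220,135), and the brush standing on its bristles with the rib at (562,135). Both match the description, so I'll go over the brush and take one wrist look to refine its position.

```bash
python3 - <<'E'
from h import *
t0=sensors.read_state()["t"]
ctrl.move_ptp((488.7,331.1,230),Rz(84.5))
ctrl.gripper_to(50,60)
st,p,d=snap("wrist","w1")
print(st["t"]-t0)
P=wpose("wrist",st);C=cloud(d,P)
m=(abs(C[...,2]-84)<5)&(np.hypot(C[...,0]-488,C[...,1]-331)<60)
for b in blobs(m,200):
    v,u=np.nonzero(b);print(b.sum(),rect(C[b]),rect(ray(np.c_[u,v],84,P)),C[b][:,2].mean(),u.mean(),v.mean())
E
```

```text
1.7333
2628 (array([488.4, 331. ]), 79.7, 17.8, -6.2) (array([487.4, 331.1]), 78.9, 17.5, -6.2) 83.15666701755792 318.9497716894977 221.64421613394217
```

View pics/w1.png

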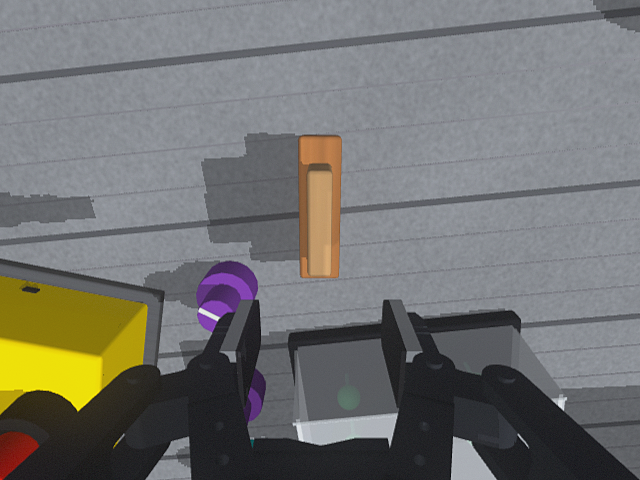

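The wrist view shows the rib at (319,222), centred at (488,331) and turned -6.2°. The purple cap at (228,295) and the dome are clear of the fingers. Next: grasp and sweep.

```bash
python3 - <<'E'
from h import *
t0=sensors.read_state()["t"]
R=Rz(83.8)
print(ctrl.move_l((488.2,331,76),R,vel=150,threshold=8))
print(ctrl.gripper_to(10,60)); s=sensors.read_state();print(s["grip_width"],s["force"],s["eef_pos"])
ctrl.move_l((488.2,331,275),vel=200)
s=sensors.read_state();print(s["grip_width"],s["force"],s["t"])
snap("side","s2")
E
```

```text
False
False
17.21000508940151 [-0.7195171   0.00465837  3.7961757 ] [488.81881657 331.27219405  76.94766642]
17.386567379937237 [-0.95453314 -0.37225715 -2.183182  ] 4.6333
```

View pics/s2.png

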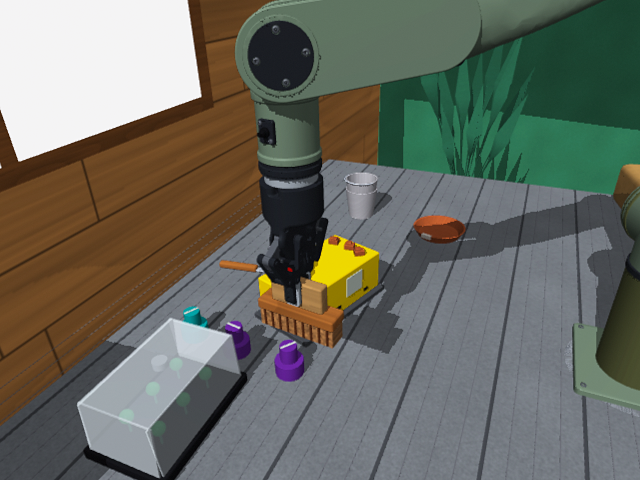

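The brush hangs level in the jaws at (300,315). Now I'll sweep.

```bash
python3 - <<'E'
from h import *
R=Rz(71.9)
a=loc(0,-38);b=loc(0,-142)
ctrl.move_ptp((*a,275),R)
print(ctrl.move_l((*a,179.5),vel=150,threshold=10),sensors.read_state()["eef_pos"])
print(ctrl.move_l((*b,179.5),vel=80)); s=sensors.read_state();print(s["eef_pos"],s["force"],s["grip_width"])
ctrl.move_l((*b,275),vel=200)
s=sensors.read_state();print(s["t"],s["grip_width"])
snap("side","s3");snap("scene","c3")
x=np.vstack([cv2.imread("pics/s3.png")[180:380,150:550],cv2.imread("pics/c3.png")[140:340,150:550]])
cv2.imwrite("pics/v3.png",cv2.resize(x,None,fx=1.5,fy=1.5))
E
```

```text
True [582.18862867 -12.45272564 176.84362665]
False
[ 552.68437898 -112.35329087  179.46566824] [-0.165007   -0.29312487 -1.00777542] 17.0212233636563
8.75 17.189339624642255
```

View pics/v3.png

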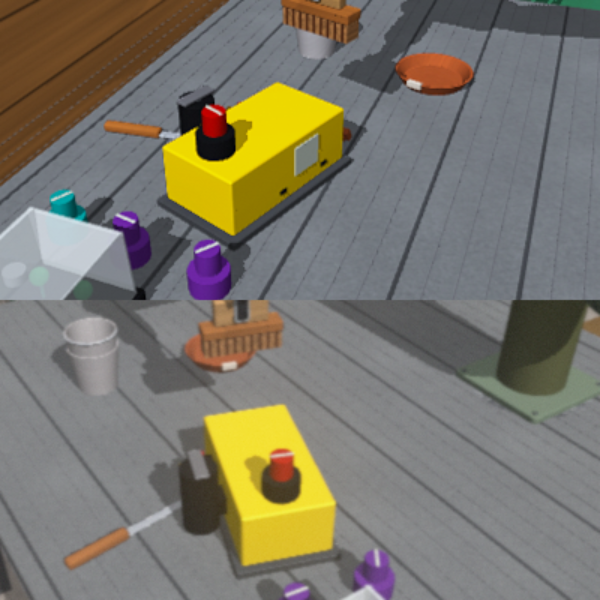

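All chips are off the top: the yellow face is bare at (260,140) above and (260,450) below. One chip shows on the decking behind at (346,134). Now I'll stand the brush back where it started.

```bash
python3 - <<'E'
from h import *
ctrl.move_ptp((488.5,331,250),Rz(83.8))
ctrl.move_l((488.5,331,95),vel=150)
print(ctrl.move_l((488.5,331,73),vel=30,threshold=5),sensors.read_state()["eef_pos"])
ctrl.gripper_to(45); s=sensors.read_state();print(s["grip_width"],s["force"])
ctrl.move_l((488.5,331,230),vel=180)
st,p,d=snap("wrist","w4")
C=cloud(d,wpose("wrist",st))
m=(abs(C[...,2]-84)<5)&(np.hypot(C[...,0]-488,C[...,1]-331)<60)
for b in blobs(m,200): print(rect(C[b]),C[b][:,2].mean())
# above the cap, look
c=loc(0,80); ctrl.move_ptp((*c,300),Rz(-20)); ctrl.gripper_to(60,30)
s,p,d=snap("wrist","w5"); print(s["t"])
P=wpose("wrist",s);C=cloud(d,P)
near=np.hypot(C[...,0]-c[0],C[...,1]-c[1])<30
kn=near&(abs(C[...,2]-162)<5)
v,u=np.nonzero(kn);print(cv2.minEnclosingCircle(np.float32(ray(np.c_[u,v],162,P)[:,:2])))
h=cv2.cvtColor(p,cv2.COLOR_RGB2HSV);v,u=np.nonzero(kn&(h[...,1]<60)&(h[...,2]>150));print("mark",rect(ray(np.c_[u,v],162,P)))
E
```

```text
True [488.54219567 330.87755902  76.91703091]
44.989945484912866 [-0.55499709  0.3026394  -0.30681303]
(array([488. , 331.8]), 79.3, 18.0, -6.6) 83.11191565070034
15.2667
((621.839111328125, 99.23871612548828), 16.05065155029297)
mark (array([621.3,  97.8]), 29.4, 4.4, -22.3)
```

View pics/w5.png

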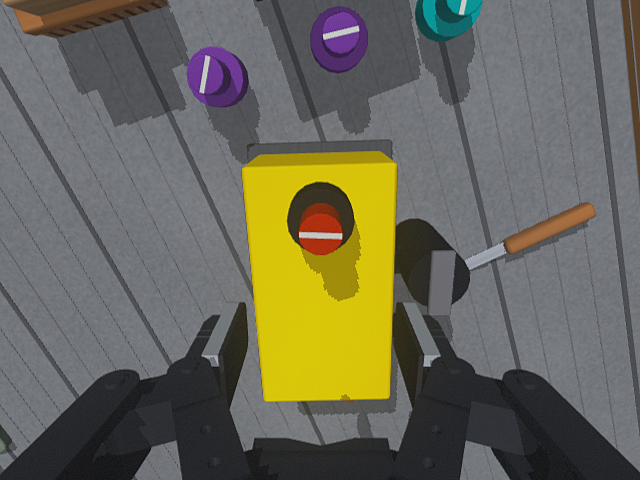

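View pics/w4.png

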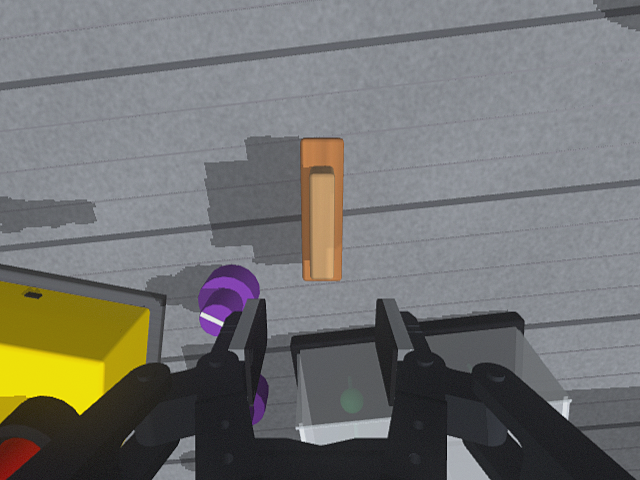

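The brush stands at its old place: w4 shows the rib at (321,225), and depth gives its top at 83 mm. In w5 the knob is at (321,228), centred at (621.5,98.3) with its mark at -22.3°. The small dark spot at (345,397) needs a depth check. After that I'll grip the knob and feel it both ways.

```bash
python3 - <<'E'
from h import *
st=sensors.read_state();d=np.load("pics/w5.npz")["d"];C=cloud(d,wpose("wrist",st))
r=C[...,:2]-TC;x=r@TX;y=r@TY
print("above-top pts",((abs(x)<66)&(y<30)&(y>-125)&(C[...,2]>105)&(C[...,2]<140)).sum(),"spot z",C[393:399,342:349,2].round().tolist()[2])
c=(621.4,98.3)
print(ctrl.move_l((*c,161),vel=150,threshold=8))
ctrl.gripper_to(20,30); s=sensors.read_state();print(s["grip_width"],s["force"],s["eef_pos"],s["t"])
p=s["eef_pos"]
ctrl.hold(0.2); b=np.array(sensors.read_state()["wrist_torque"])
def go(a):
    ctrl.move_l((*c,161),Rz(a),vel=150)
    s=sensors.read_state();f=np.array(s["force"]);w=np.array(s["wrist_torque"])-b;print(a,"tau",w.round(3),"F",f.round(1),round(s["t"],2))
    return w[2]
for a in [-16,-12,-8,-4,0,4]:
    if abs(go(a))>0.25:break
go(-20)
for a in [-24,-28,-32,-36,-40,-44]:
    if abs(go(a))>0.25:break
go(-20)
E
```

```text
above-top pts 0 spot z [99.0, 100.0, 99.0, 99.0, 99.0, 99.0, 99.0]
False
30.60625569182652 [-3.87327266 -0.26880541  6.01094148] [621.6587019   98.56218592 162.42219112] 16.75
-16 tau [-0.041 -0.004  0.105] F [-2.8  0.9  5.4] 17.2
-12 tau [-0.043  0.098  0.13 ] F [-3.7 -0.4  5.8] 17.45
-8 tau [0.165 0.206 0.073] F [-4.5  1.5  6.7] 17.7
-4 tau [ 0.363  0.286 -0.324] F [-3.5  1.3  6.6] 17.95
-20 tau [ 0.038 -0.066 -0.074] F [-3.1  1.2  4.5] 18.38
-24 tau [-0.07  -0.035 -0.06 ] F [-2.4  0.6  5.1] 18.63
-28 tau [-0.031 -0.066 -0.086] F [-1.8 -0.6  5.5] 18.88
-32 tau [-0.021 -0.154 -0.047] F [-1.8  0.3  6.3] 19.13
-36 tau [-0.055 -0.341 -0.027] F [-1.2 -1.1  5. ] 19.38
-40 tau [-0.07  -0.395 -0.044] F [-1.  -0.8  5.5] 19.63
-44 tau [-0.122 -0.387  0.022] F [ 0.4 -0.9  5.3] 19.88
-20 tau [ 0.054 -0.052  0.136] F [-2.5  1.   6.9] 20.45
```

Turning counter-clockwise met a stop at 12–16°, with the torque jumping to -0.32 N m. Clockwise ran 24° freely, so it unscrews clockwise. I'll turn it 80° that way and lift.

```bash
python3 - <<'E'
from h import *
c=(621.4,98.3)
for a in (-60,-101):
    ctrl.move_l((*c,161),Rz(a),vel=150)
    s=sensors.read_state();print(a,np.array(s["wrist_torque"]).round(2),np.array(s["force"]).round(1),s["t"],s["grip_width"])
ctrl.gripper_to(20,45)
st,p,d=snap("wrist","w6")
print(ctrl.move_l((*c,167),vel=30,threshold=10));s=sensors.read_state();print(s["eef_pos"],s["force"])
E
```

```text
-60 [-0.23 -0.08 -0.01] [ 0.1 -0.5  5.9] 21.3 30.780442069961993
-101 [-0.5   0.01 -0.04] [ 0.7 -1.8  4.3] 22.1667 31.096591196837426
True
[622.45806524  97.23386157 163.82877385] [ 2.00399581 -0.82027901 -0.08866157]
```

View pics/w6.png

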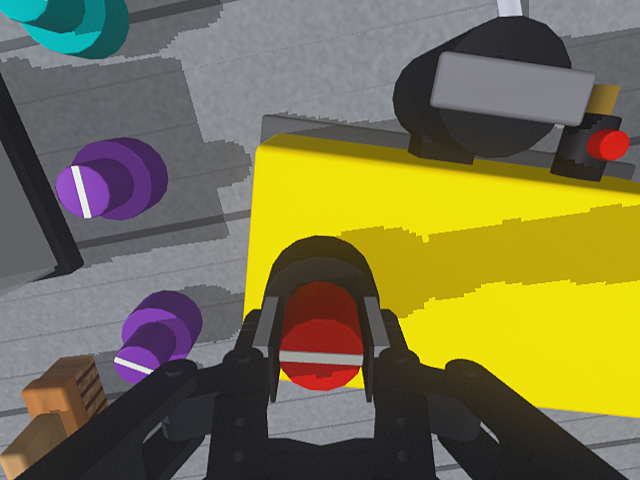

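The mark lies along the jaws at (320,357), so the cap has turned about 79°. The lift stopped on a small force change while releasing the 5 N preload, so I'll check before going on.

```bash
python3 - <<'E'
from h import *
ctrl.hold(0.2);s=sensors.read_state();print(s["eef_pos"],np.array(s["force"]).round(1),np.array(s["wrist_torque"]).round(2),s["grip_width"])
for z in (166,170,175):
    r=ctrl.move_l((621.4,98.3,z),vel=25,threshold=12);s=sensors.read_state();print(r,s["eef_pos"],np.array(s["force"]).round(1),s["grip_width"],s["t"])
    if r:break
E
```

```text
[622.32028895  97.15912955 163.15697648] [ 3.  -0.1  0.4] [-0.12 -0.42  0.05] 30.640569175634695
False [622.12504992  97.49926993 165.48642935] [ 5.6 -2.2 -2.1] 30.273664706996872 23.1083
False [621.98667279  97.46718691 169.58293981] [ 4.1 -3.1 -2.7] 30.671831836791792 23.4167
False [621.83988156  97.46778127 174.71799105] [ 5.1 -2.7 -2.1] 31.049567889818608 23.7667
```

```bash
python3 - <<'E'
from h import *
r=ctrl.move_l((621.6,97.8,226),vel=50,threshold=15);ctrl.hold(0.5);s=sensors.read_state();print(r,s["eef_pos"],np.array(s["force"]).round(1),s["grip_width"],s["t"])
snap("side","s7");snap("scene","c7");snap("wrist","w7")
x=np.hstack([cv2.imread("pics/s7.png")[100:400,180:480],cv2.imread("pics/c7.png")[100:400,180:480]])
cv2.imwrite("pics/v7.png",cv2.resize(x,None,fx=1.33,fy=1.33))
P=wpose("side");C=cloud(np.load("pics/s7.npz")["d"],P)
m=np.hypot(C[...,0]-621.6,C[...,1]-98)<30
p=np.load("pics/s7.npz")["p"];h=cv2.cvtColor(p,cv2.COLOR_RGB2HSV)
rd=m&((h[...,0]<6)|(h[...,0]>174))&(h[...,1]>180)&(C[...,2]>105);print("red z",C[rd][:,2].min(),C[rd][:,2].max())
z=C[m&(C[...,2]>101)][:,2];print(np.histogram(z,bins=range(100,300,10)))
E
```

```text
False [621.59002587  97.78458548 225.96563588] [-0.2  0.5 -1. ] 30.27149420115352 25.4333
red z 191.82029283461975 226.4968288922301
(array([ 78, 108, 101,   0,   0,   0,  80, 125, 126, 200,  88, 113, 173,
        97,  79,  91, 101, 114, 117]), array([100, 110, 120, 130, 140, 150, 160, 170, 180, 190, 200, 210, 220,
       230, 240, 250, 260, 270, 280, 290]))
```

View pics/v7.png

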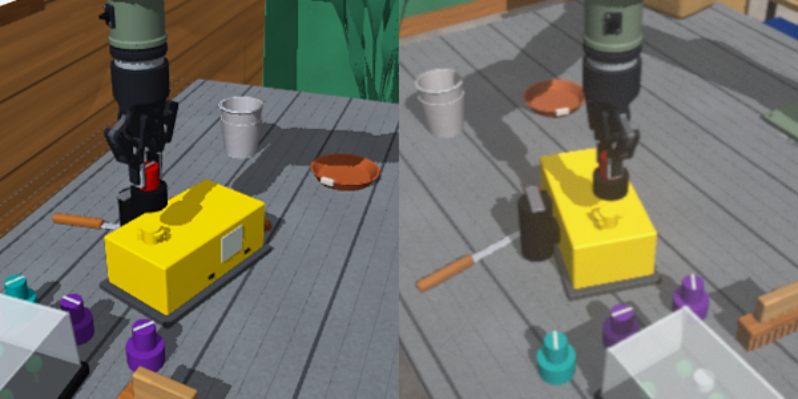

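View pics/s7.png

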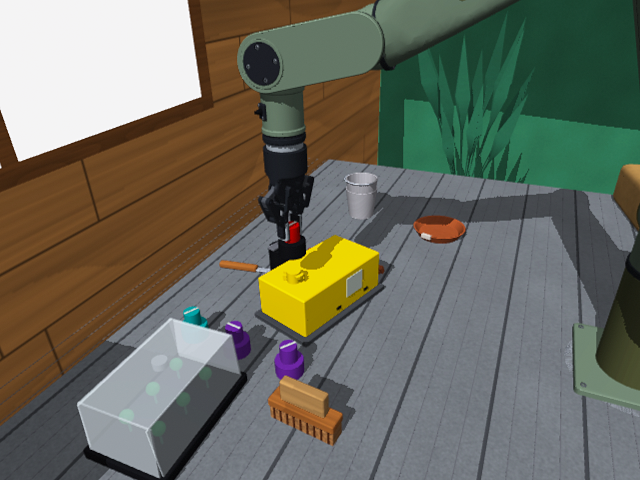

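Both views show the bare neck on the tank at side (295,275), with the cap held above it and the brush standing. The other objects are unmoved. Last check: is the cap level?

```bash
python3 - <<'E'
from h import *
s=sensors.read_state();f=np.load("pics/w7.npz");P=wpose("wrist",s);C=cloud(f["d"],P)
h=cv2.cvtColor(f["p"],cv2.COLOR_RGB2HSV)
m=(np.hypot(C[...,0]-621.6,C[...,1]-97.8)<15)&(C[...,2]>215)&(C[...,2]<240)&((h[...,1]>180)|((h[...,1]<60)&(h[...,2]>150)))
q=C[m];q=q[abs(q[:,2]-np.median(q[:,2]))<5];a,*_=np.linalg.lstsq(np.c_[q[:,:2]-q[:,:2].mean(0),np.ones(len(q))],q[:,2],rcond=None)
print(len(q),"tilt deg",np.degrees(np.arctan(a[:2])).round(2),"z",a[2],"grip",s["grip_width"])
v,u=np.nonzero(m&(h[...,1]<60));print("mark",rect(ray(np.c_[u,v],a[2],P)))
E
```

```text
4607 tilt deg [-2.84  1.49] z 224.95000828951257 grip 30.596187974365353
mark (array([619.4,  98.8]), 28.7, 4.0, 75.4)
```

View pics/w7.png

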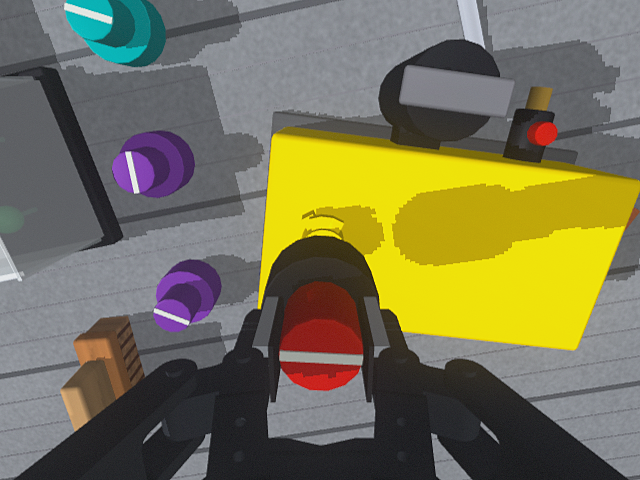

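The cap is held square in the jaws, with the knob top at (320,370). Its measured tilt is about 3°, within noise, and the neck is bare behind it. I'm handing in.

```bash
python3 -c "
from plant import ctrl,sensors
print(sensors.read_state()['t']);print(ctrl.finish_job())"
```

```text
25.5833
the job is handed in; nothing more can be done
None
```

I swept all three chips off the tank's far end, stood the brush back on its bristles where it started, then took the cap off. I handed the job in at 25.6 s with the cap still held above its neck.

- **Chips:** the depth image showed nothing left on the tank top. I saw only one chip on the decking and did not locate the other two.
- **Brush:** it stands with its rib top at 83 mm, within 1 mm of where it was.
- **Cap direction:** counter-clockwise hit a stop at 12–16°. Clockwise ran 24° freely, so I unscrewed it clockwise by about 79–82°.
- **Lift:** the first attempt stopped early on its force threshold as the 5 N preload released. The second went straight up without resistance.
- **Final hold:** the cap is 64 mm up with its neck bare beneath it. Its tilt measured about 3° on a rough fit, which is within noise.
- **Other objects:** the saucer, buckets, dome and widger looked unmoved in the last pictures. I judged that by eye and did not measure it.

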